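Load the glass print plate under the bed clips

TASK

Take the glass print plate by its upright handle, lay it flat on the print bed in front of the two sprung clips, clips still down, then slide it under them until both have ridden up over its metal edge strip and snapped down behind it. Glass is brittle: lay it down gently, keep it roughly level, and do not ram it into the rigid back stops just past the snap. Let go, and leave the bowl, spool, blower and scraper where they are.

Things in the scene. Friction and masses are not known exactly. Their poses are not given: they have to be found in the camera images.
- plate: Loose glass print plate, 110 (x) by 100 (y) mm, about 0.16 kg. Origin: centre of the underside; z up; x points to its leading edge. Clear glass 4 mm thick from x = -55 to +45 mm, then an aluminium edge strip, 10 mm wide in x and 7 mm thick (3 mm proud of the glass, with a vertical rear face), across the full width.
- handle (a point): Middle of the black upright handle at the plate's rear edge: plate frame x = -49, y = 0, z = 18 mm; axes as the plate's. The handle is 12 mm thick in x, 50 mm long in y, and stands from the glass (z = 4) to z = 32. Pinch it across x from above, the forward finger coming down over the glass.
- rest: Fixed plywood board, 130 x 120 mm, with two rubber strips on which the plate lies at the start; origin at the centre of its foot, plate underside 20 mm up.
- bed: Fixed print-bed carriage, flat dark top 50 mm above the bench, x = -130 to 160, y = +-75 mm; origin at bench height. The plate slides to bed +x. Two side guides 8 mm tall, inner faces at y = +-52 from x = 33 to 68 mm (2 mm clearance a side), their mouth flaring out to y = +-59 at x = 9. In front of x = 9 the top is bare.
- home (a point): Nominal home on the bed top (bed frame x = 15, y = 0, z = 50 mm; axes as the bed's): where the plate's origin ends when the cross bar is at mid-slot. The cross bar, which carries both clips and, at y = +-43 mm, two rigid steel back stops 10 mm tall (faces nominally at bed x = 70), is clamped up to 25 mm nearer or farther in x: unreported, found by feel or sight.
- clip_left (a joint): Angle (rad) of the sprung steel clip at bed y = +25 mm, 14 mm wide, hinged 16 mm above the bed top, 41 mm behind the stops' faces. 0 = down; about 0.055 on the glass, 0.11 on the edge strip. Spring 0.8 N m/rad, 0.05 N m preload. Driving both clips up takes 5 to 12 N of push; their snap behind the strip jolts the plate forward, and the rigid stops meet it 1 to 2 mm later.
- clip_right (a joint): The same clip at bed y = -25 mm. Each clip reaches 55 mm forward to a round toe (radius 2.5 mm, 14 mm in front of the stops' faces, 1 mm over the bed top when down); from it a lip 28 mm long rises to the front at 24 degrees, its tip 40 mm in front of the stops' faces and 13 mm above the bed top.
- bowl: Bystander: printed bowl, 124 mm wide, 65 mm tall; origin at the centre of its foot.
- spool: Bystander: spool lying flat, 130 mm across, 50 mm tall; origin at the centre of its foot.
- blower: Bystander: white box fan, 80 x 70 x 75 mm; origin at the centre of its foot.
- scraper: Bystander: print scraper lying on the bench, about 250 mm long.
Mind the look-alikes: they are no part of the job. Of the things that look like the plate, the smallest one is meant.

How it is judged:
On the way, in this order (a step that is already met when the one before it is completed fails the run):
1. the plate lies flat on the bed in front of the clips, both clips still down (x of plate in the frame of home between -0.095 and -0.02 m and y of plate in the frame of home between -0.02 and 0.02 m and z of plate in the frame of home between -0.003 and 0.003 m and angle between plate's own z axis and vertical below 0.05 rad and value of joint each of clip_left, clip_right below 0.02 rad), for 0.1 s.
2. both clips ride up on the plate's edge strip (value of joint each of clip_left, clip_right above 0.08 rad and x of plate in the frame of home above -0.065 m).
At the end, for the whole second after the job is handed in: Both clips are snapped down on the glass behind the edge strip (joints 0.035 to 0.07 rad); the plate lies flat and still on the bed, its origin within 29 mm along the bed and 4 mm across of the nominal home point, straight within 0.04 rad (x of plate in the frame of home between -0.029 and 0.029 m and y of plate in the frame of home between -0.004 and 0.004 m and z of plate in the frame of home between -0.002 and 0.002 m and angle between the x axis of plate and the x axis of bed, either way round below 0.04 rad and angle between plate's own z axis and vertical below 0.03 rad and value of joint clip_left between 0.035 and 0.07 rad and value of joint clip_right between 0.035 and 0.07 rad and linear speed of plate below 0.01 m/s); the robot touches nothing.
It fails at once if the plate is rammed or jammed at the clips and stops with more than 34 N in all (contact force between plate and bed above 34 N and x of plate in the frame of home above -0.065 m).
It fails at once if the plate is pressed on the bed with more than 80 N (contact force between plate and bed above 80 N).
It fails at once if the plate is dropped on the bed: faster than 0.4 m/s within 15 mm of its top (linear speed of plate above 0.4 m/s and z of plate in the frame of home between -0.02 and 0.015 m and horizontal distance between plate and home below 0.12 m).
It fails at once if the plate is tipped more than 0.6 rad (angle between plate's own z axis and vertical above 0.6 rad).
It fails at once if a bystander is moved more than 30 mm (distance of any of bowl, spool, blower, scraper from where it was at the start of the episode above 0.03 m).
It also fails if it takes over 72 s, if anything falls off the work surface, if the arm or the gripper's body presses on something with over 40 N, if the wrist force passes 120 N, or if a joint passes its speed limit or range.

ROBOT

A 6-joint arm with a two-finger parallel gripper is mounted at the origin on the work surface. World frame = base frame: x ahead of the robot, y to its left, z up, the work surface at z = 0. Lengths are in m, angles in rad, forces in N, time in s.
With the tool pointing down it reaches from about 0.35 to 0.925 m from the base axis. Payload 6.4 kg.
Tool frame: the origin (TCP) lies on the centre line of the jaws, within the pads' length; the fingertips stand 14 mm ahead of it and the grasp point (between the pads) lies 5 mm behind it; z points along the fingers, y is the line along which they close (so a half turn about z gives the same grasp; the last joint's range is limited). The gripper opens to 94 mm and grips with 3 to 60 N. Pads are 16 mm wide; open, the fingers measure 119 mm over their backs; the gripper's body (75 mm by 177 mm) begins 78 mm behind the grasp point.
Start: joints at [-1.485, 0.245, 1.558, -0, 1.339, -0.174], TCP at [0.167, -0.628, 0.219] pointing down, gripper open.
Joint ranges: [-3.13, 3.13], [-1.02, 2.26], [0.13, 2.54], [-0.95, 4.09], [0.21, 2.88], [-2.74, 2.74]. Speed limits (rad/s): [2.57, 2.57, 3.14, 3.14, 3.14, 3.14].

INTERFACE

Orientations are given as a rotation vector (axis times angle).
In Python, from cell import * gives the robot as it stands. The module is installed in compiled form; this text tells all that it offers.
- The arm moves only by the tool send_rows, never from a script. Its argument "moves" is one flat list of numbers, 4 for each row, row after row: the shift along the tool's x, y, z in cm, then the turn about the tool's z in degrees. A call has 1 to 8 rows; each row is the pose to reach, as a shift and turn from the pose commanded when the call began, along the tool's axes at that moment; what a row does not reach only later rows make up. A row lasts 1/8 s, in which the tool goes at most 62.5 mm and 10.7 degrees, less where a joint would pass 70% of its speed; a pose out of reach is approached as far as the arm can. A call with a gripper value outside its range is refused whole. "fingers" is the closure, from -1 (fully open) to 1 (shut), set as the call begins (left out, the last holds). The fingers move at their own pace and stop on an object; the grip force is fixed at half the most. Time passes only in rows, so rows that repeat a pose let the fingers close. It gives the time, the measured TCP pose, the force, the opening and the grip force at its end, in the units of the state.
- get_state(): the state, without advancing time (a new reading comes with each control period).
- snapshot(name): name is "scene" or "top" or "wrist"; returns a dict with "image" (400x640x3 uint8, red, green, blue), "fx", "fy", "cx", "cy" (pixels), "dist_coeffs" ([k1, k2, p1, p2, k3] as OpenCV has them; the pictures are not rectified), "camera_from_world" (4x4, takes a point from world to camera coordinates). Camera axes: x right, y down, z forward; pixel columns grow to the right and rows downward; lengths in m; the calibration is good to about 2 mm. A picture is of the moment at which its call begins. There is no depth.
- hand_in(): hands the job in; it is judged then, once.
The state is a dict: "time_s": time; "qpos": joint angles; "dq": joint speeds; "joint_efforts": joint torques, N m; "position": TCP position; "ee_rot": TCP orientation; "ft_force": force on the tool from outside, world axes, zero at the start; "ft_torque": the same for the moment, N m; "opening": opening from 0.0 (shut) to 1.0 (fully open); "grasp_force": force on a finger pad.
Only numpy, scipy, OpenCV 4.12 (cv2) and the standard library are available. Lean on these libraries where they do the work, as an engineer would, in place of code of your own. Each camera call takes 0.05 s, during which the arm holds its last target. There are 200 camera calls.

## Working session

There is one attempt and no reset: what is moved stays moved. The work goes in short steps, Python scripts to look and compute and a tool call to move; the robot and the scene stay as the last step left them, time stands still between calls to the robot, and variables do not carry over. Pictures are saved under pics/ and viewed, at most 10 in all, crops included, and the job is handed in when it is done.

Besides the shell and the picture viewer there is one more tool, called after "Request:" by a JSON object that holds its "name" and its "arguments". send_rows: Moves the arm, as the interface text tells. Its arguments: {"type":"object","properties":{"moves":{"type":"array","items":{"type":"number"}},"fingers":{"type":"number"}},"required":["moves"]}

```bash
mkdir -p pics; cat > h.py <<'E'
from cell import *
import numpy as np, cv2
from scipy.spatial.transform import Rotation as R
def snap(n,f):
    s=snapshot(n); cv2.imwrite('pics/'+f,s['image'][:,:,::-1]); np.save('pics/'+f+'.npy',s,allow_pickle=True); return s
def ray(s,uv,z):
    K=np.array([[s['fx'],0,s['cx']],[0,s['fy'],s['cy']],[0,0,1.]])
    p=cv2.undistortPoints(np.array(uv,float).reshape(-1,1,2),K,np.array(s['dist_coeffs'],float)).reshape(-1,2)
    T=np.array(s['camera_from_world']);Rm=T[:3,:3];c=-Rm.T@T[:3,3]
    d=np.c_[p,np.ones(len(p))]@Rm
    z=np.broadcast_to(z,len(p))
    return c+d*((z-c[2])/d[:,2])[:,None]
def load(f): return np.load('pics/'+f+'.npy',allow_pickle=True).item()
E
python3 - <<'E'
from h import *
snap('top','top1.png');snap('scene','sc1.png')
st=get_state();print(st['position'],st['ee_rot'],st['time_s'],st['ft_force'])
print(R.from_rotvec(st['ee_rot']).as_matrix().round(3))
E
```

```text
[ 0.16690764 -0.62769718  0.21851625] [-3.11351382e+00 -4.06657236e-01 -1.02506868e-04] 0.1 [-0.61545053  0.80911771  0.35696667]
[[ 0.966  0.257 -0.   ]
 [ 0.257 -0.966  0.002]
 [ 0.    -0.002 -1.   ]]
```

View pics/top1.png

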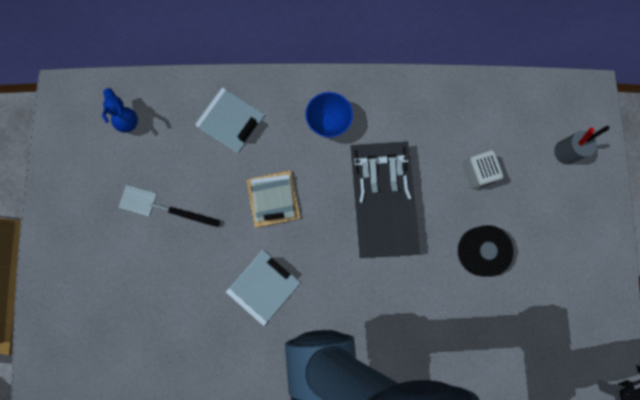

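View pics/sc1.png

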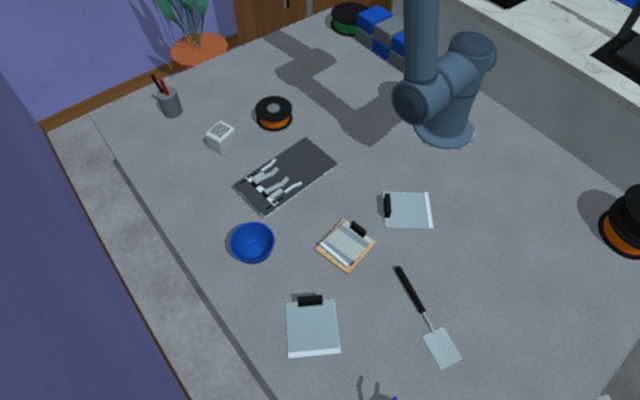

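The top view shows the small plate on its plywood rest at about (274,200), with its handle at (274,216) and strip at (270,180). The bed runs (352-425, 143-257), with its clips at the top end. The two other plates are larger look-alikes.

```bash
python3 - <<'E'
from h import *
s=load('top1.png')
im=s['image'][130:270,235:435,::-1]
cv2.imwrite('pics/c1.png',cv2.resize(im,None,fx=4,fy=4,interpolation=cv2.INTER_CUBIC))
T=s['camera_from_world'];print(-T[:3,:3].T@T[:3,3])
# bed top quadrilateral/ handle by darkness
g=cv2.cvtColor(s['image'],cv2.COLOR_RGB2GRAY)
hsv=cv2.cvtColor(s['image'],cv2.COLOR_RGB2HSV)
m=(g<35).astype(np.uint8)
for c in cv2.findContours(m[165:235,240:310],cv2.RETR_EXTERNAL,cv2.CHAIN_APPROX_NONE,offset=(240,165))[0]:
    if cv2.contourArea(c)>30: 
        r=cv2.minAreaRect(c);print('h',r);print(ray(s,cv2.boxPoints(r),.05).round(4), ray(s,[r[0]],.05))
m=((g<75)).astype(np.uint8)
m=cv2.morphologyEx(m[130:270,335:440],cv2.MORPH_OPEN,np.ones((3,3)))
for c in cv2.findContours(m,cv2.RETR_EXTERNAL,cv2.CHAIN_APPROX_NONE,offset=(335,130))[0]:
    if cv2.contourArea(c)>500: 
        r=cv2.minAreaRect(c);print('bed',r);print(ray(s,cv2.boxPoints(r),.05).round(4))
E
```

```text
[0.41835751 0.01847537 1.12015423]
h ((273.5, 216.0), (4.0, 17.0), 90.0)
[[0.5438 0.1601 0.05  ]
 [0.5438 0.1175 0.05  ]
 [0.5337 0.1174 0.05  ]
 [0.5337 0.1599 0.05  ]] [[0.53874233 0.1387033  0.05      ]]
bed ((388.51690673828125, 199.19418334960938), (114.91417694091797, 68.1341781616211), 85.03025817871094)
[[ 0.722  -0.0538  0.05  ]
 [ 0.7382 -0.2301  0.05  ]
 [ 0.4442 -0.2441  0.05  ]
 [ 0.4308 -0.0749  0.05  ]]
```

View pics/c1.png

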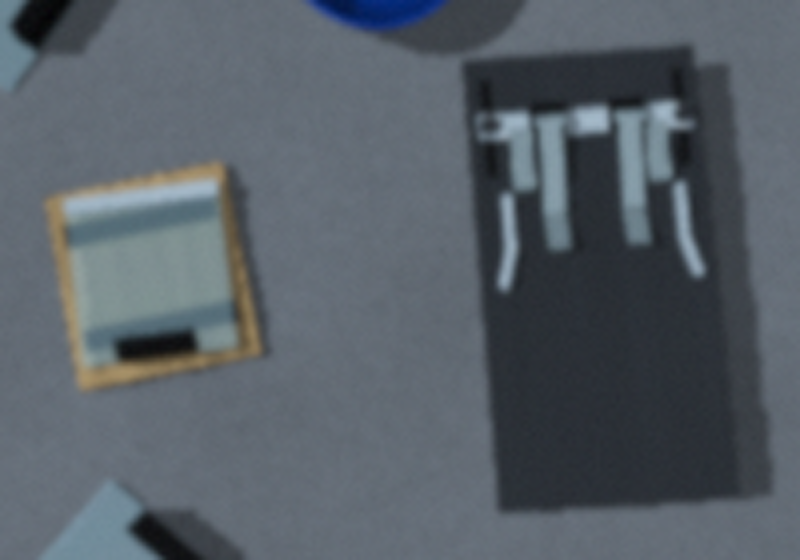

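The crop shows the bed top corners at (463,62), (692,46), (738,494) and (500,510), the clip lip tips at (560,249) and (640,243), and the guide mouths at (505,290) and (700,275). The plate corners are at (65,205), (217,182), (240,345) and (86,367).

```bash
python3 - <<'E'
from h import *
s=load('top1.png')
P=lambda l,z: ray(s,np.array(l,float)/4+[234.6,129.6],z)[:,:2]
def fit(src,dst):
    src=np.array(src,float);a=src-src.mean(0);b=dst-dst.mean(0)
    th=np.arctan2((a[:,0]*b[:,1]-a[:,1]*b[:,0]).sum(),(a*b).sum())
    M=np.array([[np.cos(th),-np.sin(th)],[np.sin(th),np.cos(th)]])
    t=dst.mean(0)-M@src.mean(0); print('res mm',((src@M.T+t-dst)*1000).round(1).tolist()); return th,M,t
b=P([(463,62),(692,46),(738,494),(500,510)],.05)
th,M,t=fit([(.16,.075),(.16,-.075),(-.13,-.075),(-.13,.075)],b);print('bed',np.degrees(th),t)
for n,l,z in [('tips',[(560,249),(640,243)],.063),('mouth',[(505,290),(700,275)],.058)]:
    print(n,((P(l,z)-t)@M*1000).round(1))
p=P([(65,205),(217,182),(240,345),(86,367)],.026)
tp,Mp,q=fit([(.055,.05),(.055,-.05),(-.055,-.05),(-.055,.05)],p);print('plate',np.degrees(tp),q,'handle',Mp@[-.049,0]+q)
st=get_state();Rt=R.from_rotvec(st['ee_rot']).as_matrix();print('tool y az',np.degrees(np.arctan2(Rt[1,1],Rt[0,1])))
E
```

```text
res mm [[2.1, 0.7], [1.2, -0.5], [-1.0, -0.9], [-2.2, 0.7]]
bed 3.853000020243791 [ 0.56897366 -0.14053193]
tips [[ 30.1  24.8]
 [ 30.5 -25.6]]
mouth [[  7.5  60.7]
 [  8.4 -62.3]]
res mm [[1.6, 0.3], [1.4, -0.0], [-1.2, -0.4], [-1.8, 0.1]]
plate 8.481570625477339 [0.58765713 0.14455085] handle [0.53919303 0.13732377]
tool y az -75.11738592855657
```

```bash
cat >> h.py <<'E'
def plan(x,y,z,az):
    st=get_state();Rt=R.from_rotvec(st['ee_rot']).as_matrix();p=np.array(st['position'])
    d=Rt.T@(np.array([x,y,z])-p)*100
    a=np.degrees(np.arctan2(Rt[1,1],Rt[0,1]))
    print('t',st['time_s'],'pos',p.round(4),'az',a.round(2),'F',np.round(st['ft_force'],2),'open',st['opening'])
    print('MOVE cm',d.round(2),'turn',round(a-az,2))
E
python3 -c "
from h import *
plan(.51,.133,.2,8.5)"
```

```text
t 0.1 pos [ 0.1669 -0.6277  0.2185] az -75.12 F [-0.62  0.81  0.36] open 0.9990358617735592
MOVE cm [ 52.7  -64.7    1.97] turn -83.62
```

Request:
{"name": "send_rows", "arguments": {"moves": [4,-5,0,-10,8,-10,0,-20,12,-15,0,-30,16,-20,0,-40,20,-25,0,-50,24,-30,0,-60,28,-35,0,-70,32,-40,0,-80], "fingers": -1}}

```text
time_s: 1.1
position: [0.3688, -0.1687, 0.2193]
ee_rot: [2.119, 2.319, 0.0]
ft_force: [1.6, 0.2, 0.0]
opening: 1.002
grasp_force: 0.0
```

```bash
python3 -c "
from h import *
plan(.51,.133,.2,8.5)"
```

```text
t 1.1 pos [ 0.3688 -0.1687  0.2193] az 5.17 F [1.57 0.25 0.02] open 1.0018259730882406
MOVE cm [28.77 16.78  1.93] turn -3.33
```

Request:
{"name": "send_rows", "arguments": {"moves": [5,3,0,0,10,6,0,0,15,9,0,-1,20,12,1,-2,25,15,1.5,-3.3,28.8,16.8,1.9,-3.3,28.8,16.8,1.9,-3.3,28.8,16.8,1.9,-3.3]}}

```text
time_s: 2.1
position: [0.511, 0.1302, 0.2001]
ee_rot: [-2.057, -2.374, 0.001]
ft_force: [0.4, 0.4, 0.6]
opening: 0.997
grasp_force: 0.0
```

```bash
python3 -c "
from h import *
s=snap('wrist','w1.png')
T=s['camera_from_world'];print(-T[:3,:3].T@T[:3,3])
plan(.539,.1375,.06,8.5)"
```

```text
[0.50257365 0.19756904 0.36531285]
t 2.15 pos [0.5111 0.1298 0.2003] az 8.13 F [-0.67 -0.24 -0.19] open 0.9977850361697956
MOVE cm [ 0.37  2.88 14.03] turn -0.37
```

View pics/w1.png

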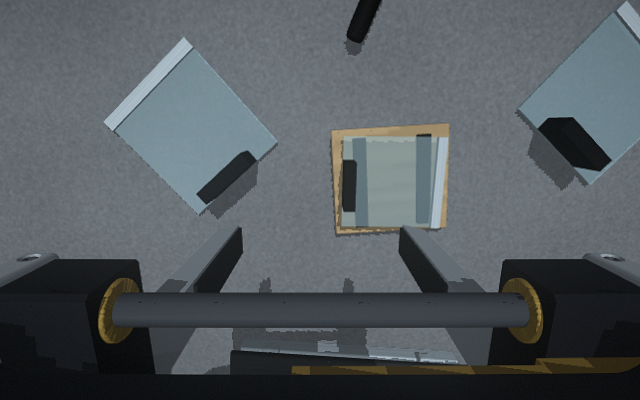

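The wrist view shows the target plate on its rest, handle at about (349,186) and strip from (445,137) to (433,229). I'll locate the handle top and strip.

```bash
python3 - <<'E'
from h import *
s=load('w1.png')
g=cv2.cvtColor(s['image'],cv2.COLOR_RGB2GRAY)
y0,y1,x0,x1=145,225,335,362
m=(g[y0:y1,x0:x1]<45).astype(np.uint8)
c=max(cv2.findContours(m,cv2.RETR_EXTERNAL,cv2.CHAIN_APPROX_NONE,offset=(x0,y0))[0],key=cv2.contourArea)
r=cv2.minAreaRect(c);print(r,cv2.boundingRect(c))
w=ray(s,cv2.boxPoints(r),.052);print(w.round(4),w.mean(0))
w=ray(s,[(447,137),(433,137),(445,230),(431,229)],.027);print(w.round(4))
st=ray(s,[(332,130),(449,124),(446,232),(337,236)],.02);print(st.round(4))
E
```

```text
((348.5671691894531, 185.48558044433594), (12.759581565856934, 49.30595397949219), 1.9091525077819824) (342, 161, 14, 50)
[[0.5362 0.1148 0.052 ]
 [0.5299 0.1648 0.052 ]
 [0.5424 0.1662 0.052 ]
 [0.5492 0.1162 0.052 ]] [0.53939833 0.14049639 0.052     ]
[[0.636  0.2022 0.027 ]
 [0.6215 0.2001 0.027 ]
 [0.658  0.1016 0.027 ]
 [0.6421 0.1005 0.027 ]]
[[0.5159 0.1919 0.02  ]
 [0.6378 0.2159 0.02  ]
 [0.6629 0.0974 0.02  ]
 [0.5396 0.0749 0.02  ]]
```

Request:
{"name": "send_rows", "arguments": {"moves": [0.2,1,4,-0.4,0.2,2,8,-0.4,0.2,2.9,11,-0.4,0.2,2.9,13,-0.4,0.2,2.9,14.5,-0.4,0.2,2.9,15.4,-0.4,0.2,2.9,15.8,-0.4,0.2,2.9,15.9,-0.4]}}

```text
time_s: 3.15
position: [0.5402, 0.1367, 0.0419]
ee_rot: [2.049, 2.381, 0.001]
ft_force: [-0.9, -0.1, -0.4]
opening: 0.997
grasp_force: 0.0
```

```bash
python3 -c "
from h import *
plan(.5393,.139,.041,8.5)"
```

```text
t 3.15 pos [0.5402 0.1367 0.0419] az 8.58 F [-0.89 -0.06 -0.35] open 0.9972643222864823
MOVE cm [ 0.24 -0.05  0.09] turn 0.08
```

Request:
{"name": "send_rows", "arguments": {"moves": [0.2,0,0.1,0,0.2,0,0.1,0,0.2,0,0.1,0,0.2,0,0.1,0,0.2,0,0.1,0,0.2,0,0.1,0,0.2,0,0.1,0,0.2,0,0.1,0], "fingers": 1}}

```text
time_s: 4.15
position: [0.5395, 0.1387, 0.0405]
ee_rot: [-2.049, -2.381, 0.0]
ft_force: [0.1, 0.3, 0.1]
opening: 0.185
grasp_force: 0.0
```

```bash
python3 -c "
from h import *
plan(.5393,.139,.041,8.5)"
```

```text
t 4.15 pos [0.5395 0.1387 0.0405] az 8.58 F [0.08 0.26 0.11] open 0.1854808502512544
MOVE cm [ 0.03 -0.02 -0.05] turn 0.08
```

Still closing; hold a bit longer, then lift a little.

Request:
{"name": "send_rows", "arguments": {"moves": [0,0,0,0,0,0,0,0,0,0,0,0,0,0,0,0]}}

```text
time_s: 4.65
position: [0.5395, 0.1387, 0.0404]
ee_rot: [-2.049, -2.381, 0.0]
ft_force: [-0.3, -0.4, 0.4]
opening: 0.128
grasp_force: 30.0
```

Request:
{"name": "send_rows", "arguments": {"moves": [0,0,-0.5,0,0,0,-2,0,0,0,-4,0,0,0,-6,0,0,0,-8,0,0,0,-9,0,0,0,-9,0]}}

```text
time_s: 5.52
position: [0.5401, 0.1388, 0.1315]
ee_rot: [2.048, 2.38, 0.002]
ft_force: [0.6, 0.4, -2.1]
opening: 0.123
grasp_force: 30.0
```

```bash
python3 -c "
from h import *
M=np.array([[np.cos(.06725),-np.sin(.06725)],[np.sin(.06725),np.cos(.06725)]]);t=np.array([.569,-.1405])
# plate origin target bed x = -50 -> handle -99
for X in (-.099,): print(M@[X,0]+t)
plan(*(M@[-.099,0]+t),.13,3.85)"
```

```text
[ 0.47022378 -0.14715273]
t 5.525 pos [0.5401 0.1388 0.1315] az 8.59 F [ 0.57  0.42 -2.12] open 0.12287423483344569
MOVE cm [-27.23 -11.18   0.14] turn 4.74
```

Request:
{"name": "send_rows", "arguments": {"moves": [-3,-1,0,0,-7,-3,0,1,-11,-5,0,2,-15,-7,0,3,-19,-8,0,4,-23,-10,0,4.7,-26,-11,0,4.7,-27.2,-11.2,0,4.7]}}

```text
time_s: 6.52
position: [0.4686, -0.148, 0.1297]
ee_rot: [-2.146, -2.292, 0.0]
ft_force: [0.7, 1.0, -1.9]
opening: 0.124
grasp_force: 30.0
```

```bash
python3 - <<'E'
from h import *
plan(.4702,-.1472,.085,3.85)
s=snap('top','t2.png');snap('wrist','w2.png')
a=cv2.resize(s['image'][130:270,330:440,::-1],None,fx=5.4,fy=5.4,interpolation=cv2.INTER_CUBIC)[:600]
w=load('w2.png')['image'][:,:,::-1]
cv2.imwrite('pics/c2.png',a)
E
```

```text
t 6.525 pos [ 0.4686 -0.148   0.1297] az 3.76 F [ 0.75  0.98 -1.93] open 0.12435658511585553
MOVE cm [0.06 0.16 4.47] turn -0.09
```

View pics/w2.png

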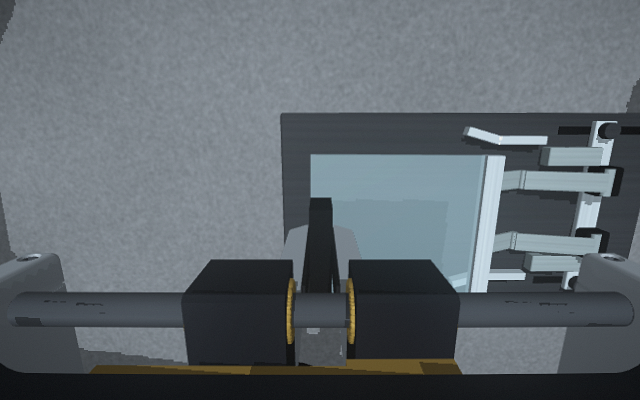

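The wrist view shows the plate held roughly level over the bed: left glass edge (310,155)-(505,156), bed left edge at v≈113, and clips and stops on the right.

```bash
python3 - <<'E'
from h import *
s=load('w2.png')
g=cv2.cvtColor(s['image'],cv2.COLOR_RGB2GRAY).astype(float)
def vedge(us,lo,hi,sg):
    o=[]
    for u in us:
        d=np.diff(cv2.GaussianBlur(g,(3,3),0)[lo:hi,u])*sg
        o.append((u,lo+np.argmax(d)+.5))
    return o
bd=vedge(range(300,560,10),105,125,-1); pl=vedge(range(320,480,8),146,164,1)
b=ray(s,bd,.05)[:,:2]; p=ray(s,pl,.1127)[:,:2]
for n,w in (('bed',b),('plate',p)):
    k=np.polyfit(w[:,0],w[:,1],1);print(n,np.degrees(np.arctan(k[0])),'res',np.std(w[:,1]-np.polyval(k,w[:,0])),'mid',w.mean(0))
c=ray(s,[(281,113)],.05);print('bed corner',c)
c=ray(s,[(310,155)],.113);print('plate rear-left',c)
c=ray(s,[(505,156)],.116);print('plate front-left',c)
kb=np.polyfit(b[:,0],b[:,1],1);th=np.arctan(kb[0]);n=np.array([-np.sin(th),np.cos(th)])
print('plate y in bed (centre)', ((p.mean(0)-b.mean(0))@n+.075-.05)*1000)
# same from top picture: plate corners
E
```

```text
bed 3.875159913817599 res 3.871983131351383e-05 mid [ 0.54348164 -0.06792509]
plate 3.2870899279942827 res 0.00014984535179103235 mid [ 0.51022086 -0.09515383]
bed corner [[ 0.4361231  -0.07544283  0.05      ]]
plate rear-left [[ 0.46113923 -0.09888096  0.113     ]]
plate front-left [[ 0.5710171  -0.09183862  0.116     ]]
plate y in bed (centre) 0.08136287903882933
```

View pics/c2.png

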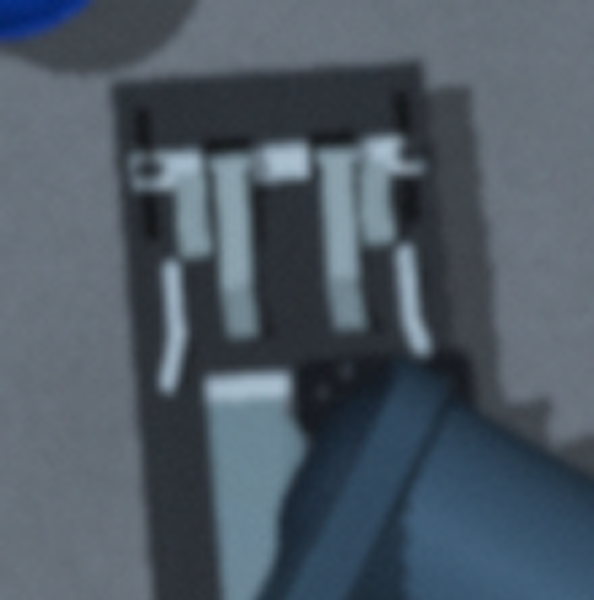

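The top crop confirms the plate is lined up in front of the lips, with the guide mouths clear of the strip (v≈385). I'll lower it gently.

Request:
{"name": "send_rows", "arguments": {"moves": [0,0,1,-0.3,0,0,2.2,-0.6,0,0,3.4,-0.6,0,0,4.4,-0.6,0,0,5.1,-0.6,0,0,5.5,-0.6,0,0,5.6,-0.6,0,0,5.6,-0.6]}}

```text
time_s: 7.62
position: [0.4696, -0.1471, 0.0747]
ee_rot: [2.133, 2.306, 0.0]
ft_force: [-0.8, -0.4, -2.4]
opening: 0.124
grasp_force: 30.0
```

```bash
python3 -c "
from h import *
plan(.4702,-.1472,.0705,4.4)"
```

```text
t 7.625 pos [ 0.4696 -0.1471  0.0747] az 4.48 F [-0.82 -0.4  -2.41] open 0.12387360319771312
MOVE cm [-0.01  0.06  0.42] turn 0.08
```

Request:
{"name": "send_rows", "arguments": {"moves": [0,0,0.15,0,0,0,0.25,0,0,0,0.32,0,0,0,0.37,0,0,0,0.4,0,0,0,0.42,0,0,0,0.42,0]}}

```text
time_s: 8.5
position: [0.4695, -0.147, 0.0705]
ee_rot: [2.133, 2.306, 0.0]
ft_force: [-0.6, -0.8, -0.7]
opening: 0.125
grasp_force: 30.0
```

```bash
python3 -c "
from h import *
plan(.4702,-.1472,.0705,4.4)"
```

```text
t 8.5 pos [ 0.4695 -0.147   0.0705] az 4.48 F [-0.64 -0.79 -0.72] open 0.12527168965362315
MOVE cm [-0.02  0.06 -0.  ] turn 0.08
```

Request:
{"name": "send_rows", "arguments": {"moves": [0,0,0.02,0,0,0,0.04,0,0,0,0.06,0,0,0,0.06,0,0,0,0.06,0]}}

```text
time_s: 9.12
position: [0.4699, -0.1472, 0.0704]
ee_rot: [2.132, 2.306, 0.0]
ft_force: [-0.6, 1.2, 6.1]
opening: 0.125
grasp_force: 30.0
```

```bash
python3 - <<'E'
from h import *
plan(.4702,-.1472,.0705,4.4)
s=snap('wrist','w3.png')
E
```

```text
t 9.125 pos [ 0.4699 -0.1472  0.0704] az 4.49 F [-0.65  1.23  6.09] open 0.12533641947764657
MOVE cm [ 0.    0.03 -0.01] turn 0.09
```

View pics/w3.png

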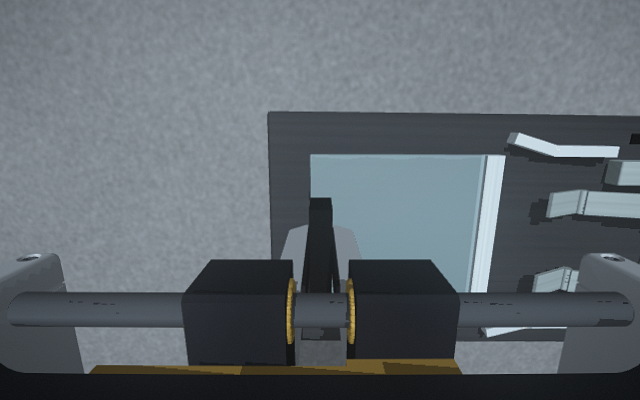

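The plate lies on the bed: strip at (485-505,155) in front of the lip tips at u≈550, clips down. I'll check yaw, lateral position and gap.

```bash
python3 - <<'E'
from h import *
s=load('w3.png')
g=cv2.GaussianBlur(cv2.cvtColor(s['image'],cv2.COLOR_RGB2GRAY).astype(np.float32),(3,3),0)
def vedge(us,lo,hi,sg):
    return [(u,lo+np.argmax(np.diff(g[lo:hi,u])*sg)+.5) for u in us]
b=ray(s,vedge(range(290,490,10),103,124,-1),.05)[:,:2]; p=ray(s,vedge(range(320,480,8),146,164,1),.054)[:,:2]
for n,w in (('bed',b),('plate',p)):
    k=np.polyfit(w[:,0],w[:,1],1);print(n,np.degrees(np.arctan(k[0])),np.std(w[:,1]-np.polyval(k,w[:,0])))
th=np.arctan(np.polyfit(b[:,0],b[:,1],1)[0]);M=np.array([[np.cos(th),-np.sin(th)],[np.sin(th),np.cos(th)]])
print('plate y',((p.mean(0)-b.mean(0))@M)[1]*1000+25)
t=ray(s,[(268,112)],.05)[0,:2]-M@[-.13,.075];print('bed origin',t)
f=lambda uv,z:((ray(s,uv,z)[:,:2]-t)@M*1000).round(1).tolist()
print('front-left',f([(505,155)],.057),'rear-left',f([(310,155)],.054),'lip tip',f([(551,192),(548,216)],.063),'guide mouth',f([(510,145)],.058),'stop',f([(605,161),(607,184)],.06))
E
```

```text
bed 4.054998838612959 0.00015106697902419672
plate 3.9818486201453265 0.0001415456758134176
plate y 1.8830954825959978
bed origin [ 0.5709105  -0.14142433]
front-left [[3.6, 52.6]] rear-left [[-106.2, 51.4]] lip tip [[29.1, 32.8], [29.9, 18.8]] guide mouth [[5.0, 58.2]] stop [[58.8, 50.1], [62.9, 37.0]]
```

Request:
{"name": "send_rows", "arguments": {"moves": [0,0,-0.04,0,-0.04,0.2,-0.05,0,-0.08,0.5,-0.05,0,-0.12,0.9,-0.05,0,-0.13,1.3,-0.05,0,-0.14,1.6,-0.05,0,-0.14,1.8,-0.05,0,-0.14,1.8,-0.05,0]}}

```text
time_s: 10.18
position: [0.4881, -0.1472, 0.0704]
ee_rot: [2.132, 2.306, 0.001]
ft_force: [-0.2, 0.2, 4.5]
opening: 0.125
grasp_force: 30.0
```

```bash
python3 - <<'E'
from h import *
plan(.4702,-.1472,.0705,4.4)
s=snap('wrist','w4.png')
g=cv2.GaussianBlur(cv2.cvtColor(s['image'],cv2.COLOR_RGB2GRAY).astype(np.float32),(3,3),0)
def vedge(us,lo,hi,sg):
    return [(u,lo+np.argmax(np.diff(g[lo:hi,u])*sg)+.5) for u in us]
b=ray(s,vedge(range(270,450,10),103,124,-1),.05)[:,:2]; p=ray(s,vedge(range(320,480,8),146,164,1),.054)[:,:2]
for n,w in (('bed',b),('plate',p)):
    k=np.polyfit(w[:,0],w[:,1],1);print(n,np.degrees(np.arctan(k[0])),np.std(w[:,1]-np.polyval(k,w[:,0])))
th=np.arctan(np.polyfit(b[:,0],b[:,1],1)[0]);M=np.array([[np.cos(th),-np.sin(th)],[np.sin(th),np.cos(th)]])
print('plate y',((p.mean(0)-b.mean(0))@M)[1]*1000+25)
E
```

```text
t 10.175 pos [ 0.4881 -0.1472  0.0704] az 4.49 F [-0.16  0.22  4.47] open 0.12538926241334114
MOVE cm [ 0.14 -1.78 -0.01] turn 0.09
bed 3.8249770424523475 0.0001527280399164501
plate 3.9728564774781066 0.00014151099512327373
plate y 0.7340904173864509
```

Request:
{"name": "send_rows", "arguments": {"moves": [0,0.2,-0.05,0,0,0.5,-0.05,0,0,0.9,-0.05,0,-0.01,1.3,-0.05,0,-0.01,1.6,-0.05,0,-0.01,1.7,-0.05,0,-0.01,1.7,-0.05,0]}}

```text
time_s: 11.1
position: [0.5045, -0.1456, 0.0704]
ee_rot: [2.133, 2.307, 0.0]
ft_force: [0.2, -0.8, 0.3]
opening: 0.124
grasp_force: 30.0
```

Request:
{"name": "send_rows", "arguments": {"moves": [0,0.1,0,0,0,0.25,0,0,0,0.4,0,0,-0.01,0.55,0,0,-0.01,0.7,0,0,-0.01,0.8,0,0,-0.01,0.8,0,0]}}

```text
time_s: 11.98
position: [0.5122, -0.1451, 0.0704]
ee_rot: [-2.132, -2.306, 0.001]
ft_force: [-4.5, -0.4, 0.9]
opening: 0.126
grasp_force: 30.0
```

Clips are engaging (4.5 N). Keep going.

Request:
{"name": "send_rows", "arguments": {"moves": [0,0.1,0,0,0,0.2,0,0,0,0.3,0,0,0,0.4,0,0,0,0.5,0,0,0,0.5,0,0]}}

```text
time_s: 12.72
position: [0.517, -0.1447, 0.0705]
ee_rot: [-2.132, -2.306, 0.001]
ft_force: [-4.6, -0.5, 2.1]
opening: 0.124
grasp_force: 30.0
```

Request:
{"name": "send_rows", "arguments": {"moves": [0,0.1,0,0,0,0.2,0,0,0,0.3,0,0,0,0.4,0,0,0,0.5,0,0,0,0.5,0,0]}}

```text
time_s: 13.48
position: [0.5226, -0.1443, 0.0705]
ee_rot: [2.133, 2.306, 0.001]
ft_force: [-1.3, -1.0, -1.2]
opening: 0.123
grasp_force: 30.0
```

```bash
python3 - <<'E'
from h import *
s=snap('wrist','w5.png')
cv2.imwrite('pics/c5.png',cv2.resize(s['image'][100:360,290:640,::-1],None,fx=2.2,fy=2.2,interpolation=cv2.INTER_CUBIC))
E
```

```text
(no output)
```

View pics/c5.png

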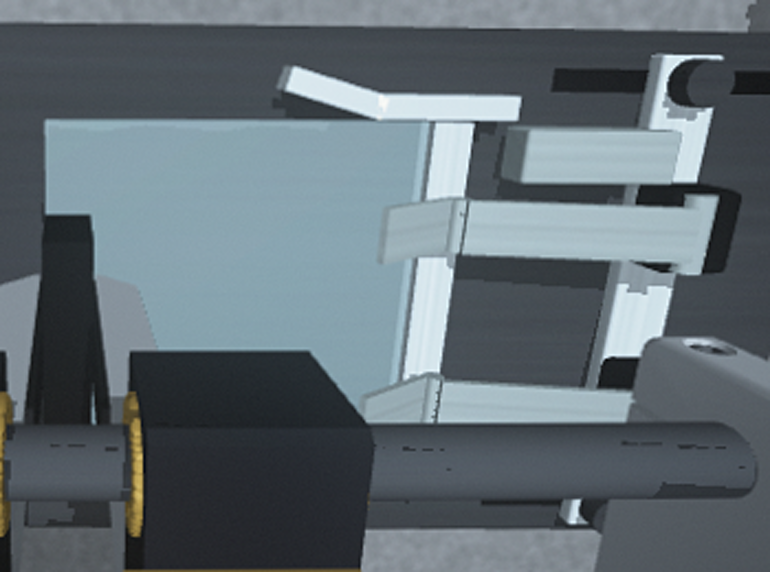

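Both clips are up on the strip, and the strip front (≈470) is about 8 mm short of the stop face (≈502). Inching forward.

Request:
{"name": "send_rows", "arguments": {"moves": [0,0.08,0,0,0,0.16,0,0,0,0.24,0,0,0,0.32,0,0,0,0.32,0,0]}}

```text
time_s: 14.15
position: [0.5256, -0.1441, 0.0706]
ee_rot: [2.133, 2.307, 0.0]
ft_force: [-2.6, -0.8, -2.4]
opening: 0.129
grasp_force: 30.0
```

Request:
{"name": "send_rows", "arguments": {"moves": [0,0.05,0,0,0,0.1,0,0,0,0.1,0,0]}}

```text
time_s: 14.52
position: [0.5266, -0.144, 0.0706]
ee_rot: [-2.133, -2.307, -0.0]
ft_force: [-2.8, -0.2, -1.5]
opening: 0.124
grasp_force: 30.0
```

Request:
{"name": "send_rows", "arguments": {"moves": [0,0.05,0,0,0,0.1,0,0,0,0.1,0,0]}}

```text
time_s: 14.9
position: [0.5276, -0.144, 0.0706]
ee_rot: [2.133, 2.307, 0.0]
ft_force: [-2.0, 1.0, -1.9]
opening: 0.126
grasp_force: 30.0
```

Request:
{"name": "send_rows", "arguments": {"moves": [0,0.05,0,0,0,0.05,0,0]}}

```text
time_s: 15.15
position: [0.5281, -0.1439, 0.0706]
ee_rot: [2.133, 2.307, 0.0]
ft_force: [-2.2, -0.4, -2.0]
opening: 0.125
grasp_force: 30.0
```

Request:
{"name": "send_rows", "arguments": {"moves": [0,0.05,0,0,0,0.05,0,0]}}

```text
time_s: 15.4
position: [0.5286, -0.1439, 0.0706]
ee_rot: [-2.133, -2.307, -0.0]
ft_force: [-3.0, -0.5, -2.9]
opening: 0.124
grasp_force: 30.0
```

Request:
{"name": "send_rows", "arguments": {"moves": [0,0.05,0,0,0,0.05,0,0]}}

```text
time_s: 15.65
position: [0.5291, -0.1439, 0.0706]
ee_rot: [2.133, 2.307, 0.0]
ft_force: [-2.0, 0.3, -2.6]
opening: 0.127
grasp_force: 30.0
```

Request:
{"name": "send_rows", "arguments": {"moves": [0,0.05,0,0,0,0.05,0,0]}}

```text
time_s: 15.9
position: [0.5296, -0.1438, 0.0706]
ee_rot: [2.133, 2.307, 0.0]
ft_force: [-2.4, 0.5, -3.3]
opening: 0.125
grasp_force: 30.0
```

```bash
python3 - <<'E'
from h import *
s=snap('wrist','w6.png')
cv2.imwrite('pics/c6.png',cv2.resize(s['image'][120:310,440:620,::-1],None,fx=3.1,fy=3.1,interpolation=cv2.INTER_CUBIC))
E
```

```text
(no output)
```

View pics/c6.png

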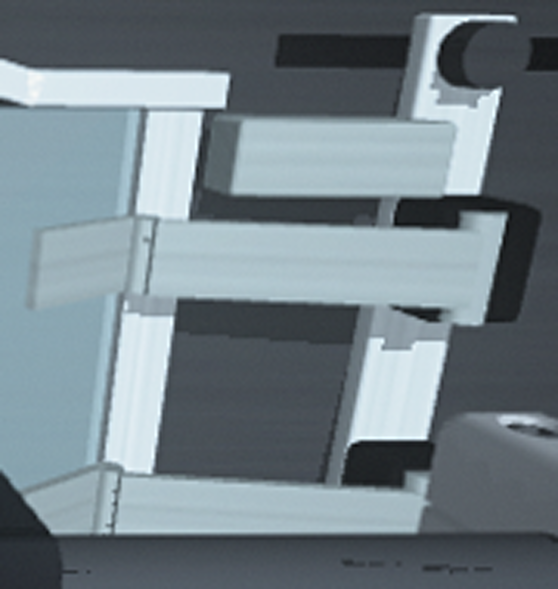

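The toes are near the strip's rear edge, with about 2.5–3 mm left to the stop. Continuing in 0.5 mm steps.

Request:
{"name": "send_rows", "arguments": {"moves": [0,0.04,0,0,0,0.04,0,0]}}

```text
time_s: 16.2
position: [0.5301, -0.1438, 0.0707]
ee_rot: [2.133, 2.306, 0.0]
ft_force: [-1.6, -0.7, -2.9]
opening: 0.124
grasp_force: 30.0
```

Request:
{"name": "send_rows", "arguments": {"moves": [0,0.04,0,0,0,0.04,0,0]}}

```text
time_s: 16.45
position: [0.5307, -0.1438, 0.0707]
ee_rot: [2.132, 2.306, 0.001]
ft_force: [0.7, 0.3, -3.9]
opening: 0.124
grasp_force: 30.0
```

Request:
{"name": "send_rows", "arguments": {"moves": [0,0.03,0,0,0,0.03,0,0]}}

```text
time_s: 16.7
position: [0.5309, -0.1438, 0.0707]
ee_rot: [2.132, 2.306, 0.001]
ft_force: [1.8, 0.1, -4.0]
opening: 0.125
grasp_force: 30.0
```

Request:
{"name": "send_rows", "arguments": {"moves": [0,0.03,0,0,0,0.03,0,0]}}

```text
time_s: 16.95
position: [0.5313, -0.1438, 0.0708]
ee_rot: [2.132, 2.306, 0.001]
ft_force: [2.0, -0.6, -5.3]
opening: 0.128
grasp_force: 30.0
```

Request:
{"name": "send_rows", "arguments": {"moves": [0,0.03,0,0,0,0.03,0,0]}}

```text
time_s: 17.2
position: [0.5315, -0.1437, 0.0708]
ee_rot: [2.132, 2.306, 0.001]
ft_force: [2.9, 0.3, -4.6]
opening: 0.127
grasp_force: 30.0
```

Request:
{"name": "send_rows", "arguments": {"moves": [0,0.03,0,0,0,0.03,0,0]}}

```text
time_s: 17.45
position: [0.5319, -0.1437, 0.0708]
ee_rot: [2.132, 2.306, 0.001]
ft_force: [3.3, 1.2, -5.6]
opening: 0.125
grasp_force: 30.0
```

Request:
{"name": "send_rows", "arguments": {"moves": [0,0.03,0.02,0,0,0.03,0.02,0]}}

```text
time_s: 17.7
position: [0.5326, -0.1437, 0.0708]
ee_rot: [2.132, 2.305, 0.002]
ft_force: [5.4, 0.5, -5.5]
opening: 0.126
grasp_force: 30.0
```

Request:
{"name": "send_rows", "arguments": {"moves": [0,0.03,0.02,0,0,0.03,0.02,0]}}

```text
time_s: 17.95
position: [0.5327, -0.1437, 0.0706]
ee_rot: [2.132, 2.306, 0.001]
ft_force: [5.5, 1.8, -3.3]
opening: 0.129
grasp_force: 30.0
```

```bash
python3 - <<'E'
from h import *
s=snap('wrist','w7.png')
cv2.imwrite('pics/c7.png',cv2.resize(s['image'][120:310,420:620,::-1],None,fx=3.1,fy=3.1,interpolation=cv2.INTER_CUBIC))
E
```

```text
(no output)
```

View pics/c7.png

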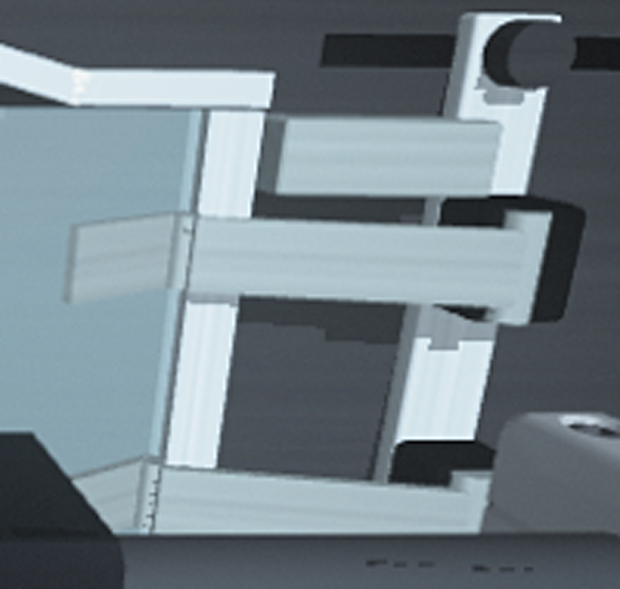

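The toes are at the strip's rear corner, pulling the plate forward. There's still a small gap at the stop, so I continue while gripped.

Request:
{"name": "send_rows", "arguments": {"moves": [0,0.02,0,0,0,0.02,0,0]}}

```text
time_s: 18.25
position: [0.5327, -0.1437, 0.0705]
ee_rot: [2.133, 2.306, 0.001]
ft_force: [5.2, 1.3, -4.1]
opening: 0.126
grasp_force: 30.0
```

Request:
{"name": "send_rows", "arguments": {"moves": [0,0.02,0,0,0,0.02,0,0]}}

```text
time_s: 18.5
position: [0.5327, -0.1437, 0.0705]
ee_rot: [2.133, 2.306, 0.0]
ft_force: [3.9, 0.9, -2.2]
opening: 0.125
grasp_force: 30.0
```

Request:
{"name": "send_rows", "arguments": {"moves": [0,0.02,0,0,0,0.02,0,0]}}

```text
time_s: 18.75
position: [0.5327, -0.1437, 0.0704]
ee_rot: [2.133, 2.307, -0.0]
ft_force: [2.4, 0.6, -0.7]
opening: 0.125
grasp_force: 30.0
```

```bash
python3 - <<'E'
from h import *
snap('wrist','w8.png')
w3=load('w3.png'); A=ray(w3,[(551,192),(548,216)],.063)   # tip corners, clip down
fx=np.array([np.cos(.068),np.sin(.068),0])
def proj(s,X):
    T=np.array(s['camera_from_world']);K=np.array([[s['fx'],0,s['cx']],[0,s['fy'],s['cy']],[0,0,1.]])
    return cv2.projectPoints(X,cv2.Rodrigues(T[:3,:3])[0],T[:3,3],K,np.array(s['dist_coeffs'],float))[0].reshape(-1,2).round(1).tolist()
for n in('w5.png','w6.png','w7.png','w8.png'):
    s=load(n)
    for a in(0,.055,.11):
        X=A+np.array([0,0,.081*a])+fx*(-.003*a); print(n,a,proj(s,X))
s=load('w8.png')
cv2.imwrite('pics/c8.png',cv2.resize(s['image'][120:310,420:620,::-1],None,fx=3.1,fy=3.1,interpolation=cv2.INTER_CUBIC))
# subpixel tip: bounding col/row of light region vs glass
for n in('w5.png','w6.png','w7.png','w8.png'):
    g=cv2.cvtColor(load(n)['image'],cv2.COLOR_RGB2GRAY).astype(int)
    print(n,[int(435+np.argmax(np.abs(np.diff(g[r,435:480])))) for r in (198,202,206,210,214)])
E
```

```text
w5.png 0 [[457.6, 189.8], [456.3, 214.0]]
w5.png 0.055 [[460.8, 191.5], [459.4, 216.3]]
w5.png 0.11 [[464.1, 193.3], [462.6, 218.6]]
w6.png 0 [[444.9, 189.7], [443.9, 213.9]]
w6.png 0.055 [[447.7, 191.3], [446.6, 216.1]]
w6.png 0.11 [[450.7, 193.1], [449.5, 218.4]]
w7.png 0 [[439.5, 189.5], [438.5, 213.7]]
w7.png 0.055 [[442.2, 191.2], [441.1, 215.9]]
w7.png 0.11 [[445.0, 192.9], [443.9, 218.3]]
w8.png 0 [[439.5, 189.6], [438.6, 213.8]]
w8.png 0.055 [[442.2, 191.3], [441.2, 216.1]]
w8.png 0.11 [[445.1, 193.1], [443.9, 218.4]]
w5.png [466, 465, 465, 464, 464]
w6.png [452, 452, 452, 451, 477]
w7.png [477, 444, 473, 475, 477]
w8.png [474, 476, 473, 475, 477]
```

Request:
{"name": "send_rows", "arguments": {"moves": [0,0,0,0]}}

```text
time_s: 18.92
position: [0.5328, -0.1437, 0.0705]
ee_rot: [2.133, 2.307, -0.0]
ft_force: [1.7, 1.3, 0.7]
opening: 0.124
grasp_force: 30.0
```

Tip-corner positions in the last crop match the clip at about 0.055 rad on the left. The right clip's bend dropped the same way, so both have snapped and the plate is at the stops with low force. Releasing with a partial opening.

Request:
{"name": "send_rows", "arguments": {"moves": [0,0,0,0,0,0,0,0,0,0,0,0,0,0,0,0,0,0,0,0,0,0,0,0], "fingers": 0.1}}

```text
time_s: 19.68
position: [0.5327, -0.1436, 0.0702]
ee_rot: [-2.133, -2.307, 0.0]
ft_force: [-0.3, 0.7, 1.1]
opening: 0.448
grasp_force: 0.0
```

Request:
{"name": "send_rows", "arguments": {"moves": [0,0,-0.5,0,0,0,-1.5,0,0,0,-3,0,0,0,-5,0,0,0,-8,0,0,0,-11,0,0,0,-14,0,0,0,-14,0]}}

```text
time_s: 20.68
position: [0.5344, -0.1444, 0.214]
ee_rot: [2.128, 2.302, 0.003]
ft_force: [-0.7, -0.1, -0.3]
opening: 0.451
grasp_force: 0.0
```

```bash
python3 - <<'E'
from h import *
plan(.4702,-.1472,.0705,4.4)
s=snap('wrist','w9.png')
w3=load('w3.png'); A=ray(w3,[(551,192),(548,216)],.063); 
fx=np.array([np.cos(.068),np.sin(.068),0]);fy=np.array([-fx[1],fx[0],0])
def proj(s,X):
    T=np.array(s['camera_from_world']);K=np.array([[s['fx'],0,s['cx']],[0,s['fy'],s['cy']],[0,0,1.]])
    return cv2.projectPoints(X,cv2.Rodrigues(T[:3,:3])[0],T[:3,3],K,np.array(s['dist_coeffs'],float))[0].reshape(-1,2).round(1).tolist()
A=np.r_[A,A-fy*.05]
for a in(0,.055,.11): print(a,proj(s,A+np.array([0,0,.081*a])+fx*(-.003*a)))
g=cv2.cvtColor(s['image'],cv2.COLOR_RGB2GRAY)
m=np.array(proj(s,A)).mean(0).astype(int);print(m,g.shape)
# clip tip edges: canny columns near each predicted tip row band
P=np.array(proj(s,A+np.array([0,0,.0045])))
for i in(0,2):
    u=int(P[i:i+2,0].mean());v0,v1=sorted(P[i:i+2,1])
    print('glass|tip profile')
    for v in np.linspace(v0+4,v1-4,4).astype(int):
        if 0<=v<400: print(v,u-8,g[v,u-8:u+9].tolist())
    uu=u+8
    print('rows at col',uu,int(v0)-7,g[int(v0)-7:int(v0)+8,uu].tolist(),int(v1)-7,g[int(v1)-7:int(v1)+8,uu].tolist())
E
```

```text
t 20.675 pos [ 0.5344 -0.1444  0.214 ] az 4.49 F [-0.68 -0.06 -0.28] open 0.45143501565157973
MOVE cm [ 0.27 -6.51 14.31] turn 0.09
0 [[384.3, 158.7], [384.3, 172.7], [381.5, 207.2], [381.5, 220.2]]
0.055 [[385.1, 159.2], [385.1, 173.4], [382.2, 208.4], [382.2, 221.5]]
0.11 [[385.8, 159.7], [385.8, 174.1], [382.9, 209.5], [382.9, 222.8]]
[382 189] (400, 640)
glass|tip profile
163 377 [155, 155, 155, 156, 155, 156, 156, 153, 144, 157, 173, 172, 171, 172, 172, 173, 171]
165 377 [154, 155, 155, 155, 155, 156, 156, 152, 142, 159, 172, 171, 169, 171, 171, 169, 169]
167 377 [153, 156, 154, 156, 155, 156, 156, 151, 141, 161, 168, 169, 170, 169, 171, 170, 170]
169 377 [153, 157, 155, 156, 155, 155, 155, 151, 141, 165, 170, 171, 171, 172, 169, 170, 171]
rows at col 393 152 [156, 156, 154, 154, 154, 156, 154, 156, 166, 172, 171, 171, 174, 169, 164] 166 [164, 170, 170, 171, 173, 173, 169, 163, 158, 155, 156, 154, 153, 153, 155]
glass|tip profile
212 374 [154, 154, 155, 155, 155, 155, 154, 154, 146, 153, 173, 173, 172, 171, 172, 170, 171]
214 374 [153, 152, 153, 155, 154, 154, 155, 146, 130, 156, 171, 169, 169, 167, 165, 167, 166]
215 374 [152, 153, 154, 154, 154, 152, 154, 148, 135, 157, 168, 167, 165, 167, 166, 167, 169]
217 374 [155, 153, 154, 154, 154, 155, 154, 148, 138, 162, 170, 168, 171, 170, 170, 170, 171]
rows at col 390 201 [154, 154, 155, 155, 155, 155, 144, 155, 169, 171, 169, 171, 169, 166, 169] 214 [166, 169, 170, 171, 173, 170, 167, 158, 154, 153, 155, 154, 154, 152, 153]
```

```bash
python3 -c "
from cell import *
print(hand_in())"
```

```text
the job is handed in; nothing more can be done
None
```

I handed the job in at about 21 s of the 72 s: the plate is against the back stops, released, with the arm clear. Camera and force readings indicate both clips snapped down behind the strip, though the right clip was harder to see and the hand-in gave no verdict.

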